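# Load the bottle-parts basket and hasp its lid shut

## Task

Get the bottle-parts basket ready for the dishwasher: put the two-handled ring down over the basket's post first so that it lies flat on the basket floor, then the screw collar over the post on top of it, threaded side down as it lies now. Fold the lid fully shut, then swing the hasp up and over the lid's catch until it stands fully home against the basket's front. Leave the bottle, the two clear caps and the spoon where they are.

Things in the scene. Friction and masses are not known exactly. Their poses are not given: they have to be found in the camera images.
- basket: Grey grid basket, fixed on suction feet. 152 mm (own x) by 222 (own y), rim 72 above the counter, walls 4; inside 144 x 214, inner floor 12 above the counter. Origin: centre of its underside at counter level, z up. The front, with the hasp, is its -x side; the lid hinges on the +x rim. Two fixed teats, 36 high, radius 19, stand inside at x +/-36, y 83.
- post_foot (a point): Foot of the basket's fixed upright post, on the inner floor (basket x -4, y -26, z 12 mm). The post is shaped like a bottle neck: 45 mm diameter for the first 12 mm, tapering to 34 at 18 mm, then straight, its top rounded in to 26 diameter at 52 mm above the floor. Axes as the basket's.
- handle_ring: Grey two-handled grip ring of a bottle, lying flat: ring 64 mm outside, 52 bore, 16 high; a looped handle (bar 10 thick, at mid height) to either side along its own +x and -x, 150 mm overall. Its sides at +/-y are bare for gripping. In the basket it fits only with the handles along the basket's length (own x along basket y, either way round). Origin: centre of its underside. 30 to 65 g.
- collar: White ribbed screw collar of a wide-neck bottle, lying loose, open threaded side down: 64 mm outside, 24 mm high; skirt bore 54 mm, with a flange at the top whose hole is 42 mm. Origin: centre of its underside. When it rests on the ring its underside is 28 mm above the counter. 20 to 45 g.
- lid (a joint): Opening angle of the white grid lid in rad: 0 is shut on the rim, about 1.8 is open and leaning back past upright, stop at 2.0. Light (160 g); the hinge rubs a little, so it stays near upright but falls shut once tipped forward to below about 1.2.
- lid_hinge (a point): Point on the lid's hinge line, at its middle (fixed in the basket: x 78, y 0, z 76 mm); the line runs along the basket's y.
- lid_edge (a point): Middle of the lid's free front edge, 158 mm from the hinge line, at mid thickness. The lid is a flat grid 222 mm wide, 8 thick. From this edge a flat catch 24 wide, 6 thick stands out 18 mm. With the lid shut this point is at basket x -80, z 76 mm and the lid's top 80 mm above the counter.
- hasp (a joint): Angle of the grey hasp in rad: 0 is fully home, upright against the basket's front with the lid's catch through its window; it grows as it swings out and down from the basket (about 0.5 to 1.1 at the start, stop at 1.9). The hinge is stiff enough that it stays where it is left (about 0.6 N at its end to move it).
- hasp_hinge (a point): Point on the hasp's hinge line, at its middle (fixed in the basket: x -88, y 0, z 26 mm); the line runs along the basket's y.
- hasp_end (a point): Middle of the hasp's free end, 72 mm from its hinge line: axis of a rounded cross bar 10 mm thick, 62 long, along the basket's y. The hasp is a flat frame 60 wide, 5 thick, with a window 32 x 44 mm for the catch. A finger outside the bar, pushing it up and in towards the basket, swings it. Swung home while the lid is open, it bars the lid from closing.
- bottle: Bystander: empty clear wide-neck bottle, standing, 70 mm diameter, 145 mm high. Origin: centre of its underside.
- cap_a: Bystander: clear domed bottle cap, standing, 64 mm diameter, 62 mm high. Origin: centre of its underside.
- cap_b: Bystander: another such cap.
- spoon: Bystander: blue silicone spoon, 150 mm long along its own x, lying on the counter near the ring and the collar.
Mind the look-alikes: they are no part of the job. Several things look just like the handle_ring: the one meant starts farthest to the robot's right.

How it is judged:
On the way, in this order (a step that is already met when the one before it is completed fails the run):
1. the two-handled ring lies flat on the basket floor around the post (z of handle_ring in the frame of basket below 0.0145 m and horizontal distance between handle_ring and post_foot below 0.008 m and angle between handle_ring's own z axis and vertical below 0.08 rad), for 0.2 s.
2. the collar rests flat on the ring around the post (z of collar in the frame of basket below 0.031 m and horizontal distance between collar and post_foot below 0.008 m and angle between collar's own z axis and vertical below 0.08 rad), for 0.2 s.
3. the lid is shut (value of joint lid below 0.04 rad), for 0.2 s.
4. the hasp is home over the catch (value of joint hasp below 0.08 rad), for 0.2 s.
At the end, for the whole second after the job is handed in: Ring flat on the basket floor (2.5 mm, 0.08 rad), collar flat on it (3 mm, 0.08 rad), both within 8 mm of the post's axis; lid shut within 0.04 rad, hasp within 0.08 rad of home over the catch; all at rest and let go (all of step 1 and all of step 2 and value of joint lid below 0.04 rad and value of joint hasp below 0.08 rad and linear speed of each of handle_ring, collar below 0.02 m/s); the robot touches nothing.
It fails at once if the bottle is shifted more than 30 mm or tipped (distance of bottle from where it was at the start of the episode above 0.03 m or angle between bottle's own z axis and vertical above 0.5 rad).
It fails at once if a clear cap is shifted more than 30 mm or tipped (distance of any of cap_a, cap_b from where it was at the start of the episode above 0.03 m or angle between any of cap_a, cap_b's own z axis and vertical above 0.5 rad).
It fails at once if the spoon is shifted more than 30 mm (distance of spoon from where it was at the start of the episode above 0.03 m).
It also fails if it takes over 67 s, if anything falls off the work surface, if the arm or the gripper's body presses on something with over 40 N, if the wrist force passes 120 N, or if a joint passes its speed limit or range.

## Robot

A 6-joint arm with a two-finger parallel gripper is mounted at the origin on the work surface. World frame = base frame: x ahead of the robot, y to its left, z up, the work surface at z = 0. Lengths are in m, angles in rad, forces in N, time in s.
With the tool pointing down it reaches from about 0.375 to 0.9 m from the base axis. Payload 3.1 kg.
Tool frame: the origin (TCP) lies on the centre line of the jaws, within the pads' length; the fingertips stand ahead of it and the grasp point (between the pads) lies 3 mm ahead of it (robot.tip_reach is the z of the fingertips in the tool frame, in m); z points along the fingers, y is the line along which they close (so a half turn about z gives the same grasp; the last joint's range is limited). The gripper opens to 87 mm and grips with 3 to 60 N. Pads are 19 mm wide; open, the fingers measure 117 mm over their backs; the gripper's body (75 mm by 190 mm) begins 51 mm behind the grasp point.
Start: joints at [-1.47, 0.527, 1.433, -0, 1.181, -0.178], TCP at [0.173, -0.601, 0.245] pointing down, gripper open.
Joint ranges: [-3.08, 3.08], [-0.75, 2.2], [0.22, 2.44], [-1.43, 4.57], [0, 2.65], [-2.85, 2.85]. Speed limits (rad/s): [2.79, 2.79, 3.14, 3.14, 3.14, 3.14].

## Interface

Orientations are given as a unit quaternion [x, y, z, w].
In Python, from rig import sensors, eyes, ticket, robot gives the robot as it stands.
- The arm moves only by the tool drive_tool, never from a script. Its argument "deltas" is a list that holds one entry, the list of rows, each a list of 6 numbers: the shift along the tool's x, y, z in mm, then the turn, a rotation vector about the tool's x, y, z in rad. A call has 1 to 8 rows; each row shifts and turns the commanded pose from where the row before left it, along the tool's axes as they then stand; what a row does not reach is not made up. A row lasts 1/12 s, in which the tool goes at most 41.7 mm and 7.16 degrees, less where a joint would pass 70% of its speed; a pose out of reach is approached as far as the arm can. A call is refused whole if a number of a shift passes 41.7 or a number of a turn 0.125, either way. A call with a gripper value outside its range is refused whole. "gripper" is the opening in per cent of the stroke, from 0 (shut) to 100 (fully open), set as the call begins (left out, the last holds). The fingers move at their own pace and stop on an object; "squeeze" is the grip in N (left out, the last holds). Time passes only in rows, so rows that do not move let the fingers close. It gives the time, the measured TCP pose, the force, the opening and the grip force at its end, in the units of the state.
- sensors.get_obs(): the state, without advancing time (a new reading comes with each control period).
- eyes.camera(name): name is "side" or "top" or "wrist"; returns a dict with "img" (384x512x3 uint8, red, green, blue), "fov_y" (degrees; the focal length in pixels is half the picture's height over the tangent of half this angle, whatever the lens; pixels are square), "cx", "cy" (the principal point, pixels), "xyz" and "attitude" of the camera in the world; the wrist camera has in their place "hand_eye" (4x4, takes a point from camera to tool coordinates, whose origin is the TCP and whose axes are the flange's). Camera axes: x right, y up, looking along -z (the intrinsics and any distortion apply to the point x, -y, -z); pixel columns grow to the right and rows downward; lengths in m; the calibration is good to about 2 mm. The wrist camera is an equidistant fisheye: a pixel r from the principal point sees the ray r / f radians off the axis. A picture is of the moment at which its call begins: read the wrist's pose just before it. There is no depth.
- ticket.hand_in(): hands the job in; it is judged then, once.
The state is a dict: "time": time; "q": joint angles; "joint_velocities": joint speeds; "joint_torque": joint torques, N m; "position": TCP position; "tool_rot": TCP orientation; "ft_force": force on the tool from outside, world axes, zero at the start; "moment": the same for the moment, N m; "grip_width": finger opening in m; "grip_force": force on a finger pad.
Only numpy, scipy, OpenCV 4.12 (cv2) and the standard library are available. Lean on these libraries where they do the work, as an engineer would, in place of code of your own. Each camera call takes 0.05 s, during which the arm holds its last target. There are 200 camera calls.

## Working session

There is one attempt and no reset: what is moved stays moved. The work goes in short steps, Python scripts to look and compute and a tool call to move; the robot and the scene stay as the last step left them, time stands still between calls to the robot, and variables do not carry over. Pictures are saved under pics/ and viewed, at most 10 in all, crops included, and the job is handed in when it is done.

Besides the shell and the picture viewer there is one more tool, called after ">>>" as name([rows], argument=value, ...), one row to a line, values as JSON. drive_tool: Moves the arm, as the interface text tells. Its arguments: {"type":"object","properties":{"deltas":{"type":"array"},"gripper":{"type":"number"},"squeeze":{"type":"number"}},"required":["deltas"]}

```bash
ls; mkdir -p pics
python3 - <<'E'
from rig import sensors, eyes, ticket, robot
import cv2,pickle
d={}
for n in ("side","top","wrist"):
    c=eyes.camera(n); d[n]=c
    cv2.imwrite(f"pics/{n}0.png",c["img"][:,:,::-1])
    print(n,{k:v for k,v in c.items() if k!="img"})
o=sensors.get_obs(); print(o); print(robot.tip_reach)
d["obs"]=o; pickle.dump(d,open("d0.pkl","wb"))
E
```

```text
pics
side {'fov_y': 45.17208129092946, 'cx': 250.90324337100546, 'cy': 193.98666230138028, 'xyz': array([-0.02591695,  0.7039552 ,  0.9884416 ]), 'attitude': array([-0.13656705,  0.35896162,  0.87126358, -0.30560723])}
top {'fov_y': 55.61283430863131, 'cx': 247.66492566875908, 'cy': 195.6325277605038, 'xyz': array([0.38489447, 0.00485971, 1.02028828]), 'attitude': array([-0.07353767,  0.07063058,  0.70830717, -0.6985016 ])}
wrist {'fov_y': 65.70646984690485, 'cx': 255.67238874639133, 'cy': 190.4863085762479, 'hand_eye': array([[-1.11879465e-04,  9.64494113e-01,  2.64104323e-01,
         7.20424305e-02],
       [ 9.99999951e-01,  1.85270791e-04, -2.52980061e-04,
         2.90116841e-04],
       [-2.92928596e-04,  2.64104281e-01, -9.64494086e-01,
        -1.39007402e-01],
       [ 0.00000000e+00,  0.00000000e+00,  0.00000000e+00,
         1.00000000e+00]])}
{'time': 0.15, 'q': array([-1.46950803e+00,  5.28274177e-01,  1.43360749e+00,  1.66636759e-06,
        1.18139311e+00, -1.78484578e-01]), 'joint_velocities': array([-0.00195757, -0.00315906, -0.00284242, -0.00020742,  0.00034042,
       -0.00199365]), 'joint_torque': array([ 2.79012329e-04, -4.40431058e+01, -1.76843512e+01,  6.33000210e-02,
        5.53156086e-02, -1.04104813e-04]), 'position': array([ 0.17257004, -0.60015833,  0.24378331]), 'tool_rot': array([ 9.90231530e-01,  1.39430302e-01,  3.32253126e-05, -8.40405244e-04]), 'ft_force': array([ 0.62268156,  0.83162279, -0.49864139]), 'moment': array([ 0.00198879, -0.00459493, -0.03725505]), 'grip_force': 0.0, 'grip_width': 0.0866720836778559}
0.022
```

View pics/top0.png

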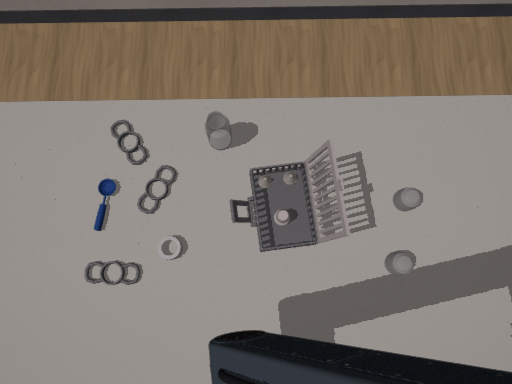

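View pics/side0.png

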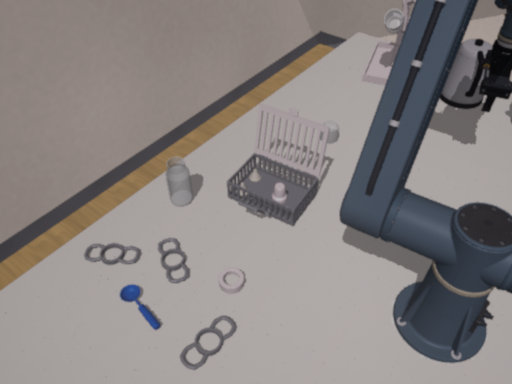

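View pics/wrist0.png

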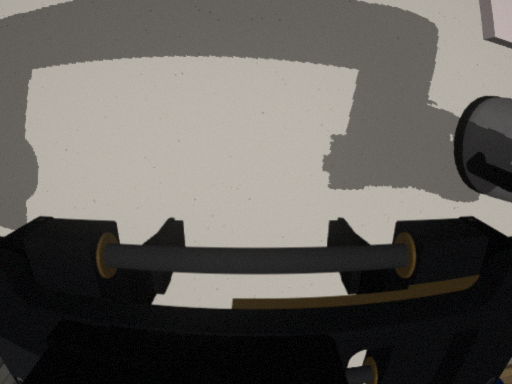

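The top view shows the basket at about (283,207), with its front and hasp on the left and the lid leaning right. Three rings are at (130,142), (157,189) and (114,272), and the collar is at (170,247). The side view shows the same things; the wrist view holds nothing useful yet.

```bash
cat > h.py <<'E'
import numpy as np, cv2
from scipy.spatial.transform import Rotation as R
def ray(c,uv,obs=None):
    """origin, unit directions (world) of pixels uv"""
    uv=np.atleast_2d(uv).astype(float); h=c["img"].shape[0]
    f=h/2/np.tan(np.radians(c["fov_y"]/2))
    p=(uv-[c["cx"],c["cy"]])/f
    if "hand_eye" in c:
        r=np.linalg.norm(p,axis=1,keepdims=True)+1e-9
        d=np.hstack([p/r*np.sin(r),np.cos(r)])
    else: d=np.hstack([p,np.ones((len(p),1))])
    d=d*[1,-1,-1]
    if "hand_eye" in c:
        T=c["hand_eye"]; Rt=R.from_quat(obs["tool_rot"]).as_matrix()
        o=obs["position"]+Rt@T[:3,3]; M=Rt@T[:3,:3]
    else: o=c["xyz"]; M=R.from_quat(c["attitude"]).as_matrix()
    d=d@M.T
    return o,d/np.linalg.norm(d,axis=1,keepdims=True)
def proj(c,P,obs=None):
    P=np.atleast_2d(P); h=c["img"].shape[0]; f=h/2/np.tan(np.radians(c["fov_y"]/2))
    if "hand_eye" in c:
        T=c["hand_eye"]; Rt=R.from_quat(obs["tool_rot"]).as_matrix()
        o=obs["position"]+Rt@T[:3,3]; M=Rt@T[:3,:3]
    else: o=c["xyz"]; M=R.from_quat(c["attitude"]).as_matrix()
    q=(P-o)@M*[1,-1,-1]
    if "hand_eye" in c:
        n=np.linalg.norm(q[:,:2],axis=1,keepdims=True)+1e-12
        p=q[:,:2]/n*np.arctan2(n,q[:,2:])
    else: p=q[:,:2]/q[:,2:]
    return p*f+[c["cx"],c["cy"]]
def onz(c,uv,z,obs=None):
    o,d=ray(c,uv,obs); return o+d*((z-o[2])/d[:,2:])
def tri(*rs):
    """least squares point of rays (o,d); returns point, rms gap"""
    A=np.zeros((3,3)); b=np.zeros(3)
    for o,d in rs:
        P=np.eye(3)-np.outer(d,d); A+=P; b+=P@o
    x=np.linalg.solve(A,b)
    return x,np.sqrt(np.mean([np.sum(((np.eye(3)-np.outer(d,d))@(x-o))**2) for o,d in rs]))
E
python3 - <<'E'
import pickle,numpy as np,cv2
from h import *
np.set_printoptions(precision=4,suppress=True)
d=pickle.load(open("d0.pkl","rb")); T,S=d["top"],d["side"]
for n,c in (("top",T),("side",S)):
    g=cv2.cvtColor(c["img"],cv2.COLOR_RGB2GRAY); hsv=cv2.cvtColor(c["img"],cv2.COLOR_RGB2HSV)
    m=((g<130)).astype(np.uint8)
    k,l,st,ce=cv2.connectedComponentsWithStats(m)
    for i in range(1,k):
        if 60<st[i,4]<6000: print(n,i,st[i],ce[i], [onz(c,ce[i],.008)[0][:2]])
pairs={"A":((130,142),(113,253)),"B":((157,189),(174,260)),"C":((114,272),(210,341)),"collar":((170,247),(232,279)),
"post":((283,216),(280,189)),"bottle":((220,138),(180,197)),"hasp":((235,210),(250,210))}
for k,(a,b) in pairs.items():
    oa,da=ray(T,a);ob,db=ray(S,b); print(k,*tri((oa,da[0]),(ob,db[0])), onz(T,a,.012)[0])
for n,c,x0,y0,x1,y1,s in (("top",T,80,100,350,290,3),("side",S,70,110,330,310,3)):
    cv2.imwrite(f"pics/{n}c.png",cv2.resize(c["img"][y0:y1,x0:x1,::-1],None,fx=2.9,fy=2.9,interpolation=cv2.INTER_CUBIC))
E
```

```text
top 3 [ 205  111   53   40 1326] [228.0173 131.3032] [array([0.7891, 0.063 ])]
top 4 [110 119  40  46 751] [129.3236 141.7364] [array([0.7612, 0.3528])]
top 9 [137 165  42  49 768] [156.9284 189.1107] [array([0.6174, 0.2663])]
top 11 [ 94 178  27  53 688] [105.25   201.2195] [array([0.5843, 0.4118])]
top 12 [393 187  30  25 537] [407.2737 198.5698] [array([ 0.5796, -0.4436])]
top 15 [170 235  18  25 174] [180.8218 245.5977] [array([0.4563, 0.1942])]
top 17 [161 240  12  15 111] [165.9189 247.5225] [array([0.4515, 0.2353])]
top 21 [ 84 260  59  25 859] [112.766  272.2258] [array([0.3867, 0.3782])]
side 6 [112   0  15  13  89] [120.2697   5.0112] [array([ 2.021 , -0.7111])]
side 7 [128   0  44  23 383] [152.1958   7.3446] [array([ 1.8647, -0.7911])]
side 27 [169  12  19  20 108] [178.3056  20.8241] [array([ 1.6432, -0.7602])]
side 40 [163  22  12  12  81] [168.2099  28.2469] [array([ 1.6241, -0.6744])]
side 57 [327 130  12  13  86] [333.1163 137.1512] [array([ 0.5625, -0.4371])]
side 69 [ 227  153  106   73 4078] [274.3335 188.5032] [array([ 0.5689, -0.1122])]
side 97 [158 238  32  45 608] [173.4079 260.2648] [array([0.6149, 0.2692])]
side 98 [ 84 243  58  22 614] [111.8746 253.6075] [array([0.7611, 0.3565])]
side 101 [120 284  42  46 642] [139.7414 304.0685] [array([0.5836, 0.4134])]
side 102 [180 316  57  54 848] [207.5637 342.263 ] [array([0.3855, 0.3834])]
A [0.7619 0.3521 0.0052] 0.0006243875537086532 [0.7588 0.3494 0.012 ]
B [0.6176 0.2664 0.0046] 0.0010337342480812085 [0.6168 0.2651 0.012 ]
C [0.3864 0.3763 0.0026] 0.0010037749566988842 [0.3872 0.3734 0.012 ]
collar [0.4516 0.222  0.0156] 0.0008174159980727699 [0.4526 0.2232 0.012 ]
post [ 0.5291 -0.0866  0.0493] 0.0005064313136033869 [ 0.5342 -0.0903  0.012 ]
bottle [0.7721 0.0879 0.003 ] 0.0017383550024388096 [0.7671 0.0862 0.012 ]
hasp [0.5427 0.0404 0.0585] 0.0030418896175622313 [0.5531 0.0437 0.012 ]
```

View pics/topc.png

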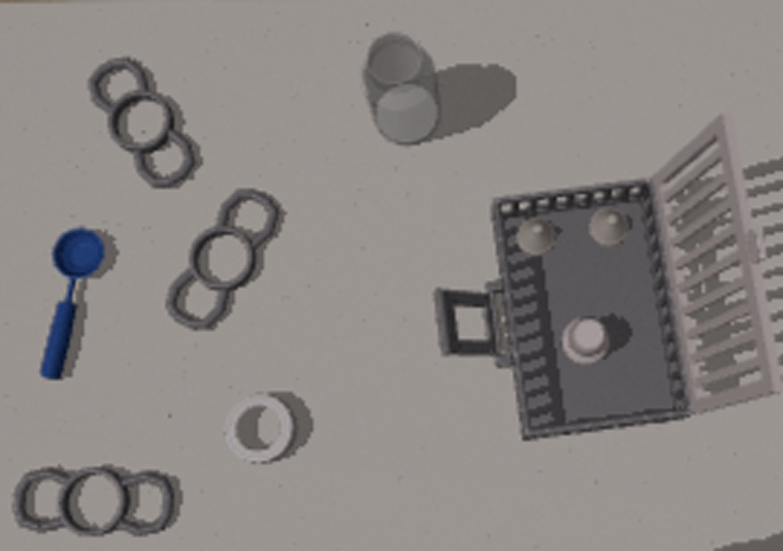

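The crop confirms it: ring B at (157,189) has the smallest y, so it is the one to move. Basket front faces image left, and its y axis has a yaw of about 7 degrees. Next I plan the first approach.

```bash
cat > plan.py <<'E'
import numpy as np, json
from h import R
def rot(yaw,tilt=0,axis_yaw=0):
    """tool down, tool x at world yaw; then tilted by tilt about the horizontal world axis at axis_yaw"""
    c,s=np.cos(yaw),np.sin(yaw)
    M=R.from_matrix(np.array([[c,s,0],[s,-c,0],[0,0,-1]]))
    return R.from_rotvec(tilt*np.array([np.cos(axis_yaw),np.sin(axis_yaw),0]))*M
def plan(p,q,targets,step=40,turn=.12):
    """rows from (p, Rotation q) through [(pos, Rotation, step mm)]; prints groups of 8"""
    rows=[]; p=np.array(p,float)
    for t in targets:
        tp,tq=np.array(t[0]),t[1]; st=t[2] if len(t)>2 else step
        n=max(int(np.ceil(np.linalg.norm(tp-p)*1000/st)),int(np.ceil((q.inv()*tq).magnitude()/turn)),1)
        for i in range(n,0,-1):
            d=np.round(q.inv().apply((tp-p)/i)*1000,0 if i>1 else 1); w=np.round((q.inv()*tq).as_rotvec()/i,2 if i>1 else 3)
            p=p+q.apply(d/1000); q=q*R.from_rotvec(w); rows.append([float("%g"%(a+0)) for a in list(d)+list(w)])
    for k in range(0,len(rows),8): print(json.dumps([rows[k:k+8]]).replace(".0,",",").replace(".0]","]").replace("-0,","0,"))
    print(len(rows),"rows ends",p.round(4))
E
python3 - <<'E'
import pickle
from plan import *; from h import *
d=pickle.load(open("d0.pkl","rb")); T,S=d["top"],d["side"]
np.set_printoptions(precision=4,suppress=True)
cr=lambda l,z:onz(T,np.array(l)/2.9+[80,100],z)[:,:2]
B=cr([(252,215),(197,300)],.008); v=B[0]-B[1]; print("ring axis",B,np.arctan2(*v[::-1]))
C=cr([(495,200),(523,438),(688,412),(650,180)],.072); print(C,[np.linalg.norm(C[i]-C[i-1]) for i in range(4)])
v=C[0]-C[1]; w=C[3]-C[2]; print("basket yaw y",np.arctan2(*v[::-1]),np.arctan2(*w[::-1]),C.mean(0))
o=d["obs"]
plan(o["position"],R.from_quat(o["tool_rot"]),[([.23,-.5,.38],rot(.279)),([.617,.266,.38],rot(2.57)),([.617,.266,.20],rot(2.57))])
E
```

```text
ring axis [[0.6611 0.2392]
 [0.5761 0.2903]] -0.540546094592595
[[ 0.6548 -0.0017]
 [ 0.435  -0.0233]
 [ 0.456  -0.171 ]
 [ 0.672  -0.1468]] [np.float64(0.14610241545151342), np.float64(0.2208208904659258), np.float64(0.14920886379974943), np.float64(0.21736633586264162)]
basket yaw y 0.09790926134232081 0.11170179661860825 [ 0.5544 -0.0857]
[[[17, -16, -27, 0, 0, 0], [16, -16, -27, 0, 0, 0], [17, -16, -27, 0, 0, 0], [16, -16, -28, 0, 0, 0], [16.9, -16.6, -27.1, -0.002, 0, 0.001], [26, -29, 0, 0, 0, -0.1], [29, -26, 0, 0, 0, -0.1], [32, -23, 0, 0, 0, -0.1]]]
[[[34, -19, 0, 0, 0, -0.1], [36, -16, 0, 0, 0, -0.11], [37, -12, 0, 0, 0, -0.1], [38, -8, 0, 0, 0, -0.11], [39, -4, 0, 0, 0, -0.1], [39, 0, 0, 0, 0, -0.11], [39, 4, 0, 0, 0, -0.1], [38, 8, 0, 0, 0, -0.11]]]
[[[37, 12, 0, 0, 0, -0.1], [36, 16, 0, 0, 0, -0.11], [34, 19, 0, 0, 0, -0.1], [32, 23, 0, 0, 0, -0.11], [29, 26, 0, 0, 0, -0.1], [26, 29, 0, 0, 0, -0.11], [23, 32, 0, 0, 0, -0.1], [19, 33, 0, 0, 0, -0.11]]]
[[[16, 36, 0, 0, 0, -0.1], [12, 37, 0, 0, 0, -0.11], [7.6, 37.5, 0, 0, 0, -0.101], [0, 0, 36, 0, 0, 0], [0, 0, 36, 0, 0, 0], [0, 0, 36, 0, 0, 0], [0, 0, 36, 0, 0, 0], [0.1, 0, 36, 0, 0, 0]]]
32 rows ends [0.617 0.266 0.2  ]
```

>>> drive_tool([
  [[17,-16,-27,0,0,0],[16,-16,-27,0,0,0],[17,-16,-27,0,0,0],[16,-16,-28,0,0,0],[17,-17,-27,0,0,0],[26,-29,0,0,0,-0.1],[29,-26,0,0,0,-0.1],[32,-23,0,0,0,-0.1]],
], gripper=100)

```text
time: 0.82
position: [0.2824, -0.3933, 0.3809]
tool_rot: [0.958, 0.288, 0.0, 0.0]
ft_force: [0.3, 0.3, -0.1]
grip_width: 0.0872
grip_force: 0.0
```

>>> drive_tool([
  [[34,-19,0,0,0,-0.1],[36,-16,0,0,0,-0.11],[37,-12,0,0,0,-0.1],[38,-8,0,0,0,-0.11],[39,-4,0,0,0,-0.1],[39,0,0,0,0,-0.11],[39,4,0,0,0,-0.1],[38,8,0,0,0,-0.11]],
])

```text
time: 1.48
position: [0.4239, -0.1144, 0.3805]
tool_rot: [0.757, 0.654, -0.0, -0.0]
ft_force: [0.4, -0.1, 0.6]
grip_width: 0.0873
grip_force: 0.0
```

>>> drive_tool([
  [[37,12,0,0,0,-0.1],[36,16,0,0,0,-0.11],[34,19,0,0,0,-0.1],[32,23,0,0,0,-0.11],[29,26,0,0,0,-0.1],[26,29,0,0,0,-0.11],[23,32,0,0,0,-0.1],[19,33,0,0,0,-0.11]],
])

```text
time: 2.15
position: [0.5639, 0.1646, 0.3802]
tool_rot: [0.424, 0.906, -0.0, -0.0]
ft_force: [-0.0, -0.9, 1.2]
grip_width: 0.087
grip_force: 0.0
```

>>> drive_tool([
  [[16,36,0,0,0,-0.1],[12,37,0,0,0,-0.11],[8,37,0,0,0,-0.1],[0,0,36,0,0,0],[0,0,36,0,0,0],[0,0,36,0,0,0],[0,0,36,0,0,0],[0,0,36,0,0,0]],
])

```text
time: 2.82
position: [0.6151, 0.2665, 0.1986]
tool_rot: [0.282, 0.959, -0.0, -0.0]
ft_force: [0.1, 0.2, 0.0]
grip_width: 0.0868
grip_force: 0.0
```

```bash
cat > look.py <<'E'
import pickle,cv2
from rig import sensors,eyes
def look(tag,names=("wrist",)):
    d={"obs":sensors.get_obs()}
    for n in names: d[n]=eyes.camera(n)
    pickle.dump(d,open(f"{tag}.pkl","wb"))
    for n in names: cv2.imwrite(f"pics/{tag}_{n}.png",d[n]["img"][:,:,::-1])
    return d
E
python3 - <<'E'
from look import look; from h import *; from plan import *
np.set_printoptions(precision=4,suppress=True)
d=look("d1",("wrist","top","side")); c=d["wrist"];o=d["obs"]; print(o["position"])
g=cv2.cvtColor(c["img"],cv2.COLOR_RGB2GRAY)
print(proj(c,[.617,.266,.008],o))
m=(g<115).astype(np.uint8); m[215:]=0
cs,hi=cv2.findContours(m,cv2.RETR_CCOMP,cv2.CHAIN_APPROX_NONE)
for i,k in enumerate(cs):
    a=cv2.contourArea(k)
    if a>150 and len(k)>5:
        M=cv2.moments(k); ce=np.array([M["m10"],M["m01"]])/M["m00"]
        r=cv2.minAreaRect(k); print(i,hi[0][i],a,ce,r,onz(c,ce,.008,o)[0])
E
```

```text
[0.6151 0.2665 0.1986]
[[256.5523 176.5642]]
0 [ 3 -1  1 -1] 589.5 [353.132  206.2677] ((357.0, 204.5), (19.0, 70.0), 90.0) [0.7108 0.3449 0.008 ]
3 [ 4  0 -1 -1] 1083.5 [ 17.3929 199.5484] ((23.499996185302734, 184.99998474121094), (46.99999237060547, 57.99999237060547), -0.0) [ 0.449  -0.0517  0.008 ]
4 [11  3  5 -1] 4748.0 [256.3759 160.9911] ((256.5, 162.0), (104.0, 59.0), 90.0) [0.6018 0.2755 0.008 ]
5 [ 6 -1 -1  4] 1248.0 [255.9513 176.8779] ((255.80767822265625, 176.96156311035156), (42.434566497802734, 38.551666259765625), 56.3099365234375) [0.6169 0.2652 0.008 ]
6 [ 7  5 -1  4] 787.5 [254.3359 135.8076] ((254.36477661132812, 135.51231384277344), (29.33357810974121, 33.04554748535156), 84.80557250976562) [0.5767 0.289  0.008 ]
11 [13  4 12 -1] 468.5 [150.608   99.8011] ((152.57223510742188, 91.51160430908203), (32.52965545654297, 62.83549880981445), 54.11785888671875) [0.4755 0.2136 0.008 ]
13 [14 11 -1 -1] 369.0 [142.9332  68.1021] ((141.6756134033203, 71.01538848876953), (24.211368560791016, 34.34164810180664), 78.31063079833984) [0.4386 0.2264 0.008 ]
15 [17 14 16 -1] 3408.5 [347.8738  85.938 ] ((349.3714904785156, 76.68109130859375), (130.81796264648438, 48.8754768371582), 75.17352294921875) [0.5838 0.4095 0.008 ]
17 [-1 15 -1 -1] 196.5 [190.5861   3.2765] ((191.5, 4.5), (9.0, 35.0), 90.0) [0.4065 0.3129 0.008 ]
```

View pics/d1_wrist.png

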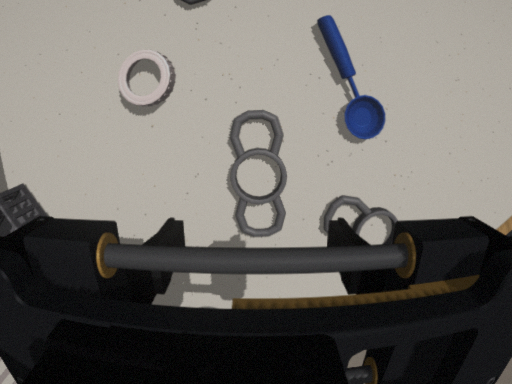

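Ring B is centred in the wrist view at (256,177), lined up with the tool. The spoon is at (350,80) and the collar at (146,78), both well clear. I check its height and descend.

Run:
```python
import pickle
from h import *; from plan import *
d=pickle.load(open("d1.pkl","rb")); o=d["obs"]; T=d["top"]
oa,da=ray(d["wrist"],(255.95,176.9),o)
g=cv2.cvtColor(T["img"],cv2.COLOR_RGB2GRAY)
ob,db=ray(pickle.load(open("d0.pkl","rb"))["top"],(156.9,189.1)); oc,dc=ray(pickle.load(open("d0.pkl","rb"))["side"],(173.4,260.2))
print(tri((oa,da[0]),(ob,db[0]),(oc,dc[0])))
q0=R.from_quat(o["tool_rot"]); Q=rot(2.605)
plan(o["position"],q0,[([.617,.2655,.10],Q),([.617,.2655,.025],Q,25)])
```

```text
(array([0.61781102, 0.26643633, 0.00441652]), np.float64(0.001227146612153574))
[[[-1, 0, 33, 0, 0, -0.01], [-1, 0, 33, 0, 0, -0.01], [-0.2, 0.2, 32.6, 0, 0, -0.015], [0, 0, 19, 0, 0, 0], [0, 0, 19, 0, 0, 0], [0, 0, 19, 0, 0, 0], [0, 0, 18, 0, 0, 0]]]
7 rows ends [0.6169 0.2655 0.025 ]
```

>>> drive_tool([
  [[-1,0,33,0,0,-0.01],[-1,0,33,0,0,-0.01],[0,0,33,0,0,-0.015],[0,0,20,0,0,0],[0,0,20,0,0,0],[0,0,20,0,0,0],[0,0,12,0,0,0],[0,0,0,0,0,0]],
])

```text
time: 3.63
position: [0.6175, 0.2652, 0.0291]
tool_rot: [0.265, 0.964, -0.0, -0.0]
ft_force: [-0.1, 0.5, -0.5]
grip_width: 0.0869
grip_force: 0.0
```

>>> drive_tool([
  [[0,0,0,0,0,0],[0,0,0,0,0,0],[0,0,0,0,0,0],[0,0,0,0,0,0],[0,0,0,0,0,0],[0,0,0,0,0,0]],
], gripper=50, squeeze=20)

```text
time: 4.13
position: [0.6183, 0.2656, 0.031]
tool_rot: [0.265, 0.964, 0.001, 0.001]
ft_force: [-0.0, 0.0, 5.3]
grip_width: 0.0635
grip_force: 20.0
```

Run:
```python
from rig import sensors
from h import *; from plan import *
o=sensors.get_obs(); Q=rot(3.247,-.12,.105); tz=Q.apply([0,0,1])
P=np.array([.5286,-.0855,0])
t=lambda zb:P+[0,0,zb]-.031*tz
print(t(.028),tz)
plan([.6169,.2655,.0275],rot(2.605),[([.617,.2655,.20],rot(2.605)),(t(.15),Q),(t(.075),Q),(t(.029),Q,16)])
```

```text
[ 0.52821105 -0.08180936  0.05877707] [ 0.0125467  -0.1190529  -0.99280864]
[[[0, 0, -34, 0, 0, 0], [0, 0, -35, 0, 0, 0], [0, 0, -34, 0, 0, 0], [0, 0, -35, 0, 0, 0], [-0.1, 0.1, -34.5, 0, 0, 0], [-11, -38, 2, 0.01, 0, -0.07], [-9, -39, 3, 0.01, 0, -0.07], [-6, -39, 3, 0.01, -0.01, -0.07]]]
[[[-3, -40, 3, 0.01, 0, -0.07], [0, -40, 4, 0.02, 0, -0.07], [3, -39, 4, 0.01, -0.01, -0.07], [5, -39, 5, 0.02, 0, -0.07], [8, -39, 6, 0.01, -0.01, -0.08], [11.4, -38, 5.8, 0.019, -0.005, -0.071], [0, 5, 37, 0, 0, 0], [0, 4, 37.4, 0, 0, 0]]]
[[[0, 2, 15, 0, 0, 0], [0, 2, 15, 0, 0, 0], [0, 1.5, 15.7, 0, 0, 0]]]
19 rows ends [ 0.5282 -0.0819  0.0598]
```

>>> drive_tool([
  [[0,0,-20,0,0,0],[0,0,-35,0,0,0],[0,0,-40,0,0,0],[0,0,-40,0,0,0],[0,0,-38,0,0,0],[-11,-38,2,0.01,0,-0.07],[-9,-39,3,0.01,0,-0.07],[-6,-39,3,0.01,-0.01,-0.07]],
], squeeze=30)

```text
time: 4.8
position: [0.5882, 0.1489, 0.1968]
tool_rot: [0.16, 0.987, -0.016, 0.002]
ft_force: [0.0, -0.8, -0.8]
grip_width: 0.0629
grip_force: 30.0
```

>>> drive_tool([
  [[-3,-40,3,0.01,0,-0.07],[0,-40,4,0.02,0,-0.07],[3,-39,4,0.01,-0.01,-0.07],[5,-39,5,0.02,0,-0.07],[8,-39,6,0.01,-0.01,-0.08],[11,-38,6,0.02,-0.005,-0.07],[0,0,0,0,0,0],[0,0,0,0,0,0]],
])

```text
time: 5.47
position: [0.5279, -0.0837, 0.1829]
tool_rot: [-0.05, 0.997, -0.06, 0.003]
ft_force: [-0.4, 0.6, -0.1]
grip_width: 0.0631
grip_force: 30.0
```

Run:
```python
from look import look; from h import *
np.set_printoptions(precision=4,suppress=True)
d=look("d2",("wrist","side")); o=d["obs"]; print(o["position"],o["tool_rot"],o["grip_width"],o["ft_force"])
s=d["side"]["img"][90:250,170:340]; w=d["wrist"]["img"]
s=cv2.resize(s,None,fx=1.7,fy=1.7*.0+384/160)
cv2.imwrite("pics/d2.png",np.hstack([s,w])[:,:,::-1])
```

```text
[ 0.5279 -0.0837  0.1829] [-0.0497  0.9969 -0.0603  0.0026] 0.06308842264530036 [-0.3524  0.565  -0.0599]
```

View pics/d2.png

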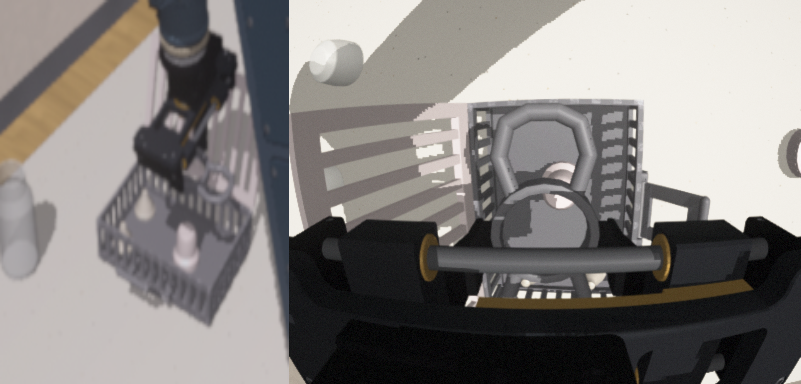

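The ring is held square, with its bore at about (544,230). The post shows through its handle at about (560,183). I check the predicted post pixel and the basket wall.

Run:
```python
import pickle
from h import *; from plan import *
np.set_printoptions(precision=4,suppress=True)
d=pickle.load(open("d2.pkl","rb")); o=d["obs"]; c=d["wrist"]
print("pred post top/foot",proj(c,[[.5286,-.0855,.064],[.5286,-.0855,.030]],o))
print("near rim",onz(c,[(471-289,103),(642-289,100)],.072,o))
q=R.from_quat(o["tool_rot"]); tz=q.apply([0,0,1]); print(tz,"ring centre px",proj(c,o["position"]+.023*tz,o))
im=c["img"]; hsv=cv2.cvtColor(im,cv2.COLOR_RGB2HSV); sub=im[160:212,240:300].astype(int)
m=((sub[:,:,0]-sub[:,:,2]>8)).astype(np.uint8)
k,l,st,ce=cv2.connectedComponentsWithStats(m)
for i in range(1,k):
    if st[i,4]>15: print(st[i]+[240,160,0,0,0],ce[i]+[240,160])
```

```text
pred post top/foot [[269.8449 193.0407]
 [272.3653 183.9458]]
near rim [[ 0.4552 -0.17    0.072 ]
 [ 0.4377 -0.025   0.072 ]]
[ 0.0111 -0.12   -0.9927] ring centre px [[256.0486 235.7383]]
[254 161  32  23 448] [271.1183 171.0781]
[255 193  30  17 201] [266.6119 200.9701]
```

>>> drive_tool([
  [[0,6,35,0,0,0],[0,4,30,0,0,0],[0,3,20,0,0,0],[0,2,15,0,0,0],[0,1,12,0,0,0],[0,1,10,0,0,0],[0,0,0,0,0,0],[0,0,0,0,0,0]],
])

```text
time: 6.23
position: [0.5288, -0.079, 0.0597]
tool_rot: [-0.053, 0.997, -0.06, 0.003]
ft_force: [-0.1, -0.2, -0.6]
grip_width: 0.0632
grip_force: 30.0
```

>>> drive_tool([
  [[0,-2,5,0,0,0],[0,0,0,0,0,0]],
])

```text
time: 6.4
position: [0.5295, -0.0827, 0.0555]
tool_rot: [-0.052, 0.997, -0.061, 0.004]
ft_force: [0.7, -0.2, -0.5]
grip_width: 0.0631
grip_force: 30.0
```

>>> drive_tool([
  [[0,0,0,0,0,0],[0,0,0,0,0,0],[0,0,0,0,0,0],[0,0,0,0,0,0],[0,0,0,0,0,0]],
], gripper=100)

```text
time: 6.82
position: [0.5289, -0.0827, 0.0555]
tool_rot: [-0.052, 0.997, -0.061, 0.003]
ft_force: [-0.1, -0.6, 0.7]
grip_width: 0.0848
grip_force: 0.0
```

>>> drive_tool([
  [[0,0,-20,0,0,0],[0,-2,-35,0,0,0],[0,-6,-40,0,0,0],[0,-6,-40,0,0,0],[0,0,-20,0,0,0],[0,0,0,0,0,0]],
])

```text
time: 7.32
position: [0.5314, -0.0783, 0.2162]
tool_rot: [-0.052, 0.997, -0.063, 0.009]
ft_force: [0.4, 0.0, -0.6]
grip_width: 0.087
grip_force: 0.0
```

Run:
```python
from look import look; from h import *
np.set_printoptions(precision=4,suppress=True)
d=look("d3",("wrist",)); o=d["obs"]; print(o["position"],o["tool_rot"],o["grip_width"],o["ft_force"])
```

```text
[ 0.5314 -0.0783  0.2162] [-0.0519  0.9967 -0.0626  0.0086] 0.08699505073472343 [ 0.4172  0.0449 -0.5616]
```

View pics/d3_wrist.png

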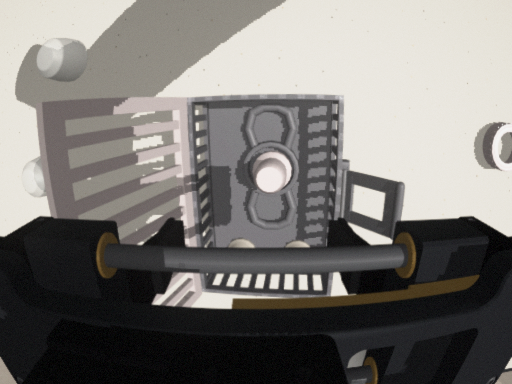

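The ring lies around the post foot: its bore surrounds the post at (271,173), and the handles run along the basket's length. The hasp is out at (370,205) and the lid is still open. Next, the collar.

Run:
```python
import pickle
from h import *; from plan import *
np.set_printoptions(precision=4,suppress=True)
d=pickle.load(open("d3.pkl","rb")); o=d["obs"]; c=d["wrist"]
im=c["img"].astype(int); m=(((im[:,:,0]>125))).astype(np.uint8); m[:, :245]=0;m[:,300:]=0;m[:140]=0;m[210:]=0
k,l,st,ce=cv2.connectedComponentsWithStats(m)
for i in range(1,k):
    if st[i,4]>60: print(st[i],ce[i],onz(c,ce[i],.064,o))
print("pred",proj(c,[[.5286,-.0855,.064],[.5286,-.0855,.012]],o))
print("rim corners",onz(c,[(195,98),(343,97),(333,293)],.072,o))
hb=[(359,163),(385,235),(403,182),(391,235)]
print("hasp outer",onz(c,hb,.06,o))
print("collar",proj(c,[.452,.2225,.024],o))
plan(o["position"],R.from_quat(o["tool_rot"]),[([.452,.2225,.19],rot(3.25))])
```

```text
[ 247  140   52   70 1965] [274.5359 175.9756] [[ 0.5253 -0.0795  0.064 ]]
[292 140   6  18  65] [295.1077 146.9692] [[ 0.4937 -0.0629  0.064 ]]
pred [[268.2053 178.3368]
 [271.9767 167.9941]]
rim corners [[ 0.4554 -0.1649  0.072 ]
 [ 0.4392 -0.0241  0.072 ]
 [ 0.6489  0.0043  0.072 ]]
hasp outer [[0.5011 0.0037 0.06  ]
 [0.5749 0.0498 0.06  ]
 [0.5135 0.0557 0.06  ]
 [0.574  0.057  0.06  ]]
collar [[508.5623 148.2676]]
[[[6, 39, -2, -0.02, 0, 0], [6, 38, -1, -0.02, 0, 0], [6, 39, 0, -0.01, 0, 0], [6, 38, 0, -0.02, 0, 0], [6, 39, 1, -0.01, 0, 0], [6, 38, 2, -0.02, 0, 0], [6, 39, 2, -0.01, 0.01, 0], [5.8, 38.3, 3.1, -0.016, 0.001, -0.004]]]
8 rows ends [0.452  0.2225 0.19  ]
```

>>> drive_tool([
  [[6,39,-2,-0.02,0,0],[6,38,-1,-0.02,0,0],[6,39,0,-0.01,0,0],[6,38,0,-0.02,0,0],[6,39,1,-0.01,0,0],[6,38,2,-0.02,0,0],[6,39,2,-0.01,0.01,0],[6,38,3,-0.016,0,0]],
])

```text
time: 8.03
position: [0.4469, 0.2244, 0.1847]
tool_rot: [-0.052, 0.999, 0.002, -0.007]
ft_force: [1.0, 0.0, 0.2]
grip_width: 0.0869
grip_force: 0.0
```

```bash
sleep 0
python3 - <<'E'
from look import look; from h import *; from plan import *
np.set_printoptions(precision=4,suppress=True)
d=look("d4",("wrist","top","side")); c=d["wrist"]; o=d["obs"]; print(o["position"],o["tool_rot"],proj(c,[.452,.2225,.024],o))
im=c["img"].astype(int); m=((im[:,:,0]-im[:,:,2]<14)&(im[:,:,0]>150)).astype(np.uint8)
g=im; print(im[175,200:312:6].tolist())
T=d["top"]; b=T["img"].astype(int)
for n,C in (("top",d["top"]),("side",d["side"])):
    u=proj(C,[[.5286,-.0855,.012],[.5286,-.0855,.064]]); print(n,u)
s=d["side"]["img"][120:240,200:350]; t=d["top"]["img"][140:270,215:385]
cv2.imwrite("pics/d4.png",np.hstack([cv2.resize(s,(480,384)),cv2.resize(c["img"][90:230,180:330],(320,384)) ])[:,:,::-1])
E
```

```text
[0.4469 0.2244 0.1847] [-0.0518  0.9986  0.0019 -0.0069] [[253.0272 187.8909]]
[[117, 114, 107], [177, 173, 163], [178, 173, 163], [112, 108, 102], [104, 102, 94], [185, 172, 169], [194, 183, 179], [180, 173, 165], [180, 175, 164], [177, 172, 165], [120, 116, 108], [106, 102, 97], [142, 133, 128], [192, 184, 180], [187, 185, 181], [180, 176, 167], [181, 175, 166], [177, 172, 163], [181, 175, 165]]
top [[281.3319 218.0159]
 [282.9999 215.2196]]
side [[279.7741 198.2985]
 [280.2337 185.654 ]]
```

View pics/d4.png

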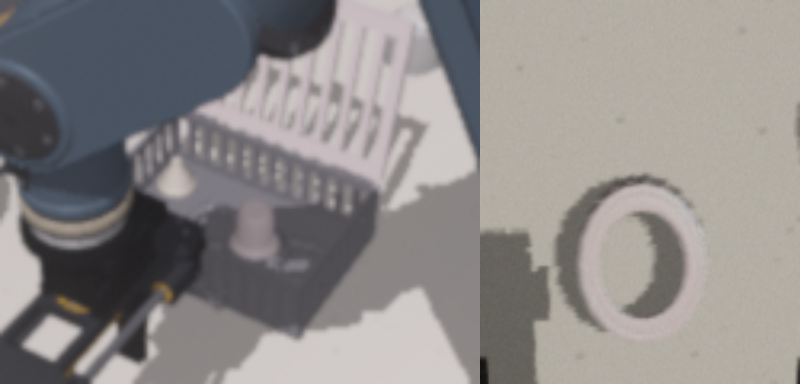

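The collar stands clear in the right half at about (640,265), which is wrist pixel (255,186), within 2 mm of the prediction. The left half shows the ring flat in the basket and the lid open.

Run:
```python
import pickle
from h import *; from plan import *
np.set_printoptions(precision=4,suppress=True)
d=pickle.load(open("d4.pkl","rb")); o=d["obs"]; c=d["wrist"]
print(onz(c,(254.5,186),.024,o))
d0=pickle.load(open("d0.pkl","rb")); r=[ray(d0["top"],(170,247)),ray(d0["side"],(232,279)),ray(c,(254.5,186),o)]
x,e=tri(*[(a,b[0]) for a,b in r]); print(x,e)
p=np.array([(x[0]+onz(c,(254.5,186),.024,o)[0][0])/2,(x[1]+onz(c,(254.5,186),.024,o)[0][1])/2,.041])
plan(o["position"],R.from_quat(o["tool_rot"]),[(p+[0,0,.06],rot(3.255)),(p,rot(3.255),20)])
```

```text
[[0.4498 0.2238 0.024 ]]
[0.4515 0.2227 0.0162] 0.0011550487829651121
[[[-2, -1, 28, 0, 0, 0], [-1, 0, 28, 0, -0.01, 0], [-1.5, -0.9, 27.7, 0.005, -0.004, -0.01], [0, 0, 20, 0, 0, 0], [0, 0, 20, 0, 0, 0], [0, 0, 20, 0, 0, 0]]]
6 rows ends [0.4507 0.2232 0.041 ]
```

>>> drive_tool([
  [[-2,-1,28,0,0,0],[-1,0,28,0,-0.01,0],[-1.5,-1,28,0.005,-0.004,-0.01],[0,0,20,0,0,0],[0,0,20,0,0,0],[0,0,20,0,0,0],[0,0,0,0,0,0],[0,0,0,0,0,0]],
])

```text
time: 8.85
position: [0.4521, 0.2203, 0.0411]
tool_rot: [-0.056, 0.998, -0.001, -0.0]
ft_force: [0.1, -0.1, -0.1]
grip_width: 0.0869
grip_force: 0.0
```

>>> drive_tool([
  [[0,0,0,0,0,0],[0,0,0,0,0,0],[0,0,0,0,0,0],[0,0,0,0,0,0],[0,0,0,0,0,0],[0,0,0,0,0,0]],
], gripper=50, squeeze=20)

```text
time: 9.35
position: [0.4534, 0.2219, 0.0433]
tool_rot: [-0.057, 0.998, -0.0, 0.003]
ft_force: [-0.8, -0.3, 5.1]
grip_width: 0.0616
grip_force: 20.0
```

Run:
```python
from rig import sensors
from h import *; from plan import *
o=sensors.get_obs(); Q=rot(3.255,-.08,.113); tz=Q.apply([0,0,1])
P=np.array([.528,-.085,0]); t=lambda zb:P+[0,0,zb]-.043*tz
print(t(.1),t(.032))
p=np.array(o["position"])
plan(p,R.from_quat(o["tool_rot"]),[(p+[0,0,.12],rot(3.255)),(t(.12),Q)])
```

```text
[ 0.52761252 -0.08158558  0.14286247] [ 0.52761252 -0.08158558  0.07486247]
[[[0, 0, -40, 0, 0, 0], [0, 0, -40, 0, 0, 0], [-0.7, 0, -40, 0, 0.006, 0.001], [-5, -39, 0, 0.01, 0, 0], [-5, -39, 0, 0.01, 0, 0], [-5, -39, 1, 0.01, 0, 0], [-5, -39, 1, 0.01, 0, 0], [-5, -38, 2, 0.01, 0, 0]]]
[[[-5, -39, 2, 0.01, 0, 0], [-5, -38, 2, 0.01, 0, 0], [-4.4, -38.7, 3.3, 0.01, 0, 0]]]
11 rows ends [ 0.5276 -0.0816  0.1629]
```

>>> drive_tool([
  [[0,0,-25,0,0,0],[0,0,-40,0,0,0],[0,0,-40,0,0.006,0],[-5,-39,-15,0.01,0,0],[-5,-39,0,0.01,0,0],[-5,-39,1,0.01,0,0],[-5,-39,1,0.01,0,0],[-5,-38,2,0.01,0,0]],
], squeeze=25)

```text
time: 10.02
position: [0.4995, 0.0306, 0.1628]
tool_rot: [-0.057, 0.998, -0.026, 0.001]
ft_force: [0.9, 0.0, 0.1]
grip_width: 0.0612
grip_force: 25.0
```

>>> drive_tool([
  [[-5,-39,2,0.01,0,0],[-5,-38,2,0.01,0,0],[-4,-39,3,0.01,0,0],[0,0,0,0,0,0],[0,0,0,0,0,0]],
])

```text
time: 10.43
position: [0.5268, -0.0836, 0.1622]
tool_rot: [-0.055, 0.998, -0.04, 0.001]
ft_force: [0.2, 1.1, 0.0]
grip_width: 0.0614
grip_force: 25.0
```

Run:
```python
from look import look; from h import *; from plan import *
np.set_printoptions(precision=4,suppress=True)
d=look("d5",("wrist",)); c=d["wrist"]; o=d["obs"]; print(o["position"],o["tool_rot"],o["grip_width"])
tz=R.from_quat(o["tool_rot"]).apply([0,0,1])
print("collar top px",proj(c,[o["position"]+.019*tz],o),"post top",proj(c,[[.528,-.085,.064],[.528,-.085,.012]],o))
cv2.imwrite("pics/d5.png",cv2.resize(c["img"][90:290,150:362],None,fx=2.8,fy=2.8)[:,:,::-1])
```

```text
[ 0.5268 -0.0836  0.1622] [-0.055   0.9977 -0.0402  0.0014] 0.06141718745956237
collar top px [[256.1338 238.527 ]] post top [[263.654  200.3302]
 [266.4966 185.0756]]
```

View pics/d5.png

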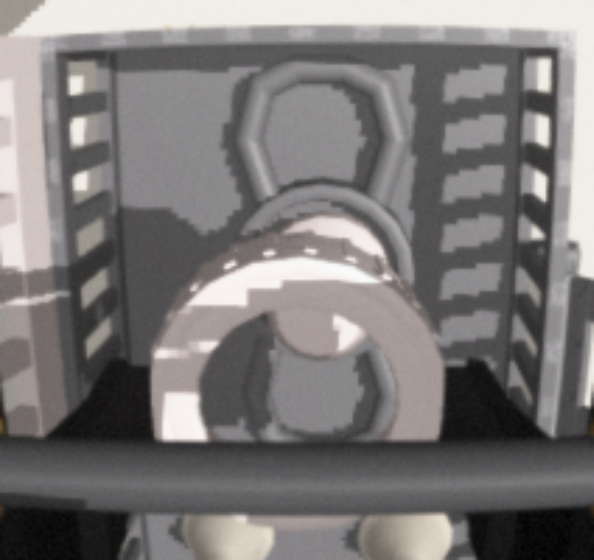

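The collar is gripped centrally across the jaws, at crop (297,385). It sits about 4–5 mm off along tool x. The post shows through the hole at crop (320,330), where I predicted it, so I correct x by -5 mm and lower.

>>> drive_tool([
  [[-5,2,0,0,0,0],[0,2,25,0,0,0],[0,2,20,0,0,0],[0,1,12,0,0,0],[0,1,10,0,0,0],[0,0,0,0,0,0],[0,0,0,0,0,0]],
])

```text
time: 11.07
position: [0.5309, -0.0774, 0.0946]
tool_rot: [-0.058, 0.998, -0.04, 0.001]
ft_force: [0.4, -0.6, -0.2]
grip_width: 0.0615
grip_force: 25.0
```

>>> drive_tool([
  [[-1,-3.5,0,0,0,0],[0,0.5,8,0,0,0],[0,0.5,7,0,0,0],[0,0,3,0,0,0],[0,0,0,0,0,0],[0,0,0,0,0,0]],
])

```text
time: 11.57
position: [0.5321, -0.0823, 0.0767]
tool_rot: [-0.057, 0.998, -0.04, 0.001]
ft_force: [-0.1, -0.2, -0.7]
grip_width: 0.0611
grip_force: 25.0
```

>>> drive_tool([
  [[0,0,3,0,0,0],[0,0,1,0,0,0],[0,0,0,0,0,0]],
])

```text
time: 11.82
position: [0.5328, -0.0828, 0.0735]
tool_rot: [-0.057, 0.998, -0.04, 0.002]
ft_force: [0.5, -0.1, 2.7]
grip_width: 0.0611
grip_force: 25.0
```

>>> drive_tool([
  [[0,0,0,0,0,0],[0,0,0,0,0,0],[0,0,0,0,0,0],[0,0,0,0,0,0],[0,0,0,0,0,0]],
], gripper=100)

```text
time: 12.23
position: [0.5324, -0.0826, 0.0729]
tool_rot: [-0.057, 0.998, -0.04, 0.001]
ft_force: [-0.8, 0.2, 0.0]
grip_width: 0.084
grip_force: 0.0
```

>>> drive_tool([
  [[0,-1,-20,0,0,0],[0,-2,-35,0,0,0],[0,-4,-40,0,0,0],[0,-4,-40,0,0,0],[0,0,0,0,0,0],[0,0,0,0,0,0]],
])

```text
time: 12.73
position: [0.5343, -0.0832, 0.2112]
tool_rot: [-0.057, 0.998, -0.041, 0.004]
ft_force: [-1.4, 0.4, -0.4]
grip_width: 0.0867
grip_force: 0.0
```

Run:
```python
from look import look; from h import *; from plan import *
np.set_printoptions(precision=4,suppress=True)
d=look("d6",("wrist","side","top")); c=d["wrist"]; o=d["obs"]; print(o["position"],o["tool_rot"],o["grip_width"])
P=np.array([.528,-.085,0])
print("collar top at",proj(c,[P+[0,0,.052],P+[.032,0,.052],P-[.032,0,-.052],P+[0,.032,.052],P-[0,.032,-.052]],o))
w=cv2.resize(c["img"][60:300],None,fx=1.5,fy=1.5); s=cv2.resize(d["side"]["img"][100:250,200:350],None,fx=2.4,fy=2.4)
s=cv2.resize(d["side"]["img"],None,fx=1,fy=1)[120:240,200:300]; 
cv2.imwrite("pics/d6.png",np.hstack([cv2.resize(c["img"][90:280,30:410],(500,250)),cv2.resize(s,(300,250),interpolation=cv2.INTER_CUBIC)])[:,:,::-1])
```

```text
[ 0.5343 -0.0832  0.2112] [-0.0569  0.9975 -0.0414  0.0043] 0.0866951095819916
collar top at [[267.8681 174.9787]
 [264.0991 204.38  ]
 [271.7432 144.1828]
 [298.7395 179.0938]
 [237.0803 170.9993]]
```

View pics/d6.png

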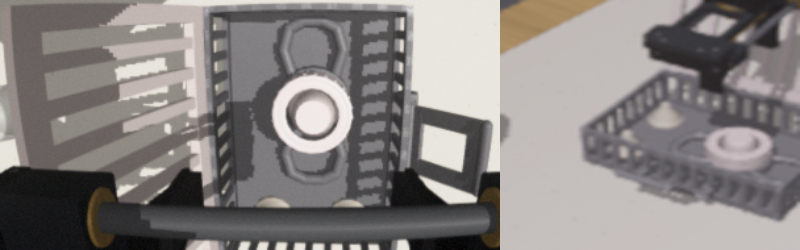

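The collar sits flat and centred on the post, at crop (312,113), within about 1 mm of the prediction. The side view shows it level on the ring. Next I plan the lid push and compute the hasp and lid angles.

```bash
cat >> plan.py <<'E'
YD=np.array([np.cos(.113),np.sin(.113),0]); XD=np.array([YD[1],-YD[0],0]); C0=np.array([.5543,-.0861,0])
def W(x,y,z): return C0+XD*x/1000+YD*y/1000+np.array([0,0,z/1000])
def Bk(p): d=np.array(p)-C0; return np.array([d@XD,d@YD,d[2]])*1000
E
python3 - <<'E'
import pickle
from h import *; from plan import *
np.set_printoptions(precision=4,suppress=True)
d=pickle.load(open("d6.pkl","rb")); o=d["obs"]; c=d["wrist"]
th=np.linspace(0,1.9,20)
def pr(n,pts): print(n,proj(c,pts,o).round(0).tolist())
for t in (.5,.7,.9,1.1,1.3): pr(("hasp",t),[W(-88-77*np.sin(t),y,26+77*np.cos(t)) for y in (-31,0,31)])
for t in (1.6,1.7,1.8,1.9,2.0): pr(("lid",t),[W(78-158*np.cos(t),y,76+158*np.sin(t)) for y in (-111,)])
p=o["position"]; q=R.from_quat(o["tool_rot"]); Q=rot(3.255)
plan(p,q,[(W(20,-26,295),Q),(W(165,-26,295),Q),(W(165,-26,228),Q)])
plan(W(165,-26,228),Q,[(W(20,-26,228),Q,22)])
E
```

```text
('hasp', 0.5) [[396.0, 183.0], [392.0, 215.0], [387.0, 244.0]]
('hasp', 0.7) [[405.0, 181.0], [401.0, 212.0], [396.0, 240.0]]
('hasp', 0.9) [[410.0, 179.0], [406.0, 208.0], [401.0, 236.0]]
('hasp', 1.1) [[412.0, 176.0], [408.0, 205.0], [404.0, 231.0]]
('hasp', 1.3) [[411.0, 174.0], [408.0, 201.0], [404.0, 226.0]]
('lid', 1.6) [[66.0, 82.0]]
('lid', 1.7) [[46.0, 87.0]]
('lid', 1.8) [[30.0, 91.0]]
('lid', 1.9) [[19.0, 95.0]]
('lid', 2.0) [[12.0, 98.0]]
[[[2, -11, -27, -0.03, 0, 0], [2, -10, -28, -0.03, 0, 0], [2.2, -8.5, -27.3, -0.023, 0.004, 0.001], [0, -36, 0, 0, 0, 0], [0, -36, 0, 0, 0, 0], [0, -37, 0, 0, 0, 0], [0, -36, 0, 0, 0, 0], [0, 0, 34, 0, 0, 0]]]
[[[0, 0, 33, 0, 0, 0]]]
9 rows ends [ 0.5471 -0.253   0.228 ]
[[[0, 21, 0, 0, 0, 0], [0, 21, 0, 0, 0, 0], [0, 21, 0, 0, 0, 0], [0, 20, 0, 0, 0, 0], [0, 21, 0, 0, 0, 0], [0, 20, 0, 0, 0, 0], [-0.1, 21, 0, 0, 0, 0]]]
7 rows ends [ 0.5308 -0.1089  0.228 ]
```

>>> drive_tool([
  [[2,-11,-27,-0.03,0,0],[2,-10,-28,-0.03,0,0],[2,-9,-27,-0.023,0.004,0],[0,-36,0,0,0,0],[0,-36,0,0,0,0],[0,-37,0,0,0,0],[0,-36,0,0,0,0],[0,0,0,0,0,0]],
], gripper=0)

```text
time: 13.55
position: [0.5466, -0.2599, 0.2891]
tool_rot: [-0.054, 0.999, -0.0, -0.004]
ft_force: [0.3, -0.7, -0.2]
grip_width: 0.0415
grip_force: 0.0
```

>>> drive_tool([
  [[0,0,34,0,0,0],[0,0,33,0,0,0],[0,0,0,0,0,0]],
])

```text
time: 13.8
position: [0.5412, -0.2499, 0.2164]
tool_rot: [-0.056, 0.998, 0.007, -0.01]
ft_force: [-1.6, 2.1, -1.5]
grip_width: 0.0214
grip_force: 0.0
```

Run:
```python
from rig import sensors
from plan import *
o=sensors.get_obs(); print(Bk(o["position"]),o["grip_width"],o["ft_force"])
```

```text
[161.32077709 -31.51670471 216.38830632] 0.02138152706038389 [-1.61648732  2.10655364 -1.51313066]
```

>>> drive_tool([
  [[0,0,-8,0,0,0],[0,0,0,0,0,0],[0,10,0,0,0,0],[0,15,0,0,0,0],[0,20,0,0,0,0],[0,20,0,0,0,0],[0,20,0,0,0,0],[0,20,0,0,0,0]],
])

```text
time: 14.47
position: [0.534, -0.1466, 0.2344]
tool_rot: [-0.057, 0.998, 0.001, -0.002]
ft_force: [-0.0, 0.3, 0.4]
grip_width: -0.0001
grip_force: 0.3
```

Run:
```python
from rig import sensors
from plan import *
o=sensors.get_obs(); print(Bk(o["position"]),o["grip_width"],o["ft_force"])
```

```text
[ 57.79565707 -27.02131828 234.41798317] -7.865548229450312e-05 [-0.04764768  0.29687663  0.37557357]
```

>>> drive_tool([
  [[0,12,4,0,0,0],[0,15,4,0,0,0],[0,15,4,0,0,0],[0,15,0,0,0,0],[0,10,0,0,0,0],[0,0,0,0,0,0],[0,0,0,0,0,0],[0,0,0,0,0,0]],
])

```text
time: 15.13
position: [0.5269, -0.0827, 0.2212]
tool_rot: [-0.057, 0.998, 0.001, -0.003]
ft_force: [0.7, -0.3, -1.1]
grip_width: 0.0001
grip_force: 0.0
```

Run:
```python
from look import look; from h import *; from plan import *
np.set_printoptions(precision=4,suppress=True)
d=look("d7",("wrist","side","top")); o=d["obs"]; print(Bk(o["position"]),o["ft_force"])
# lid edge brightness test: whitish pixels at predicted shut-lid slats vs open-lid place
for n in ("wrist","side","top"):
    c=d[n]; im=c["img"]
    for lab,t in (("shut",0.),("open",1.8)):
        v=[]
        for y in np.arange(-108,109,4):
            u=proj(c,W(78-153*np.cos(t),y,76+153*np.sin(t)+4),o)[0]
            i,j=int(round(u[1])),int(round(u[0]))
            if 0<=i<384 and 0<=j<512: v.append(int(im[i,j].mean()))
        print(n,lab,v)
```

```text
[ -6.5143 -26.8403 221.1955] [ 0.7033 -0.3112 -1.0832]
wrist shut [190, 189, 191, 190, 188, 190, 191, 188, 188, 188, 189, 189, 189, 189, 187, 189, 186, 189, 186, 187, 188, 186, 187, 188, 188, 186, 187, 185, 189, 185, 63, 26, 24, 20, 20, 19, 21, 30, 30, 33, 32, 32, 28, 35, 33, 33, 36, 32, 36, 33, 33, 18, 44, 48, 44]
wrist open [122, 123, 121, 121, 125, 124, 120, 121, 121, 117, 122, 116, 119, 124, 123, 76, 18, 18, 15, 35, 45, 44, 35, 13, 10, 11, 13, 4, 18, 17, 19, 16, 15, 16, 14, 6, 7, 7, 11, 9, 6, 7, 11, 0, 5, 9, 1, 5, 6, 2, 5]
side shut [121, 138, 133, 119, 126, 126, 125, 125, 113, 108, 119, 128, 154, 151, 165, 148, 157, 154, 155, 121, 139, 134, 124, 108, 129, 109, 118, 121, 124, 119, 114, 119, 120, 120, 120, 120, 121, 120, 122, 137, 146, 161, 162, 164, 112, 97, 114, 130, 100, 121, 119, 91, 93, 111, 136]
side open [59, 60, 64, 66, 68, 78, 133, 186, 188, 188, 188, 188, 187, 187, 188, 187, 187, 187, 187, 187, 185, 101, 89, 140, 174, 137, 81, 40, 35, 32, 33, 33, 38, 37, 36, 36, 36, 36, 35, 35, 35, 37, 35, 36, 35, 45, 153, 183, 185, 185, 185, 185, 185, 185, 185]
top shut [47, 45, 47, 47, 40, 41, 37, 34, 32, 34, 37, 45, 43, 39, 33, 35, 41, 73, 76, 82, 82, 79, 78, 77, 74, 75, 74, 71, 71, 67, 66, 66, 66, 66, 54, 41, 41, 40, 41, 41, 40, 40, 42, 48, 166, 168, 153, 154, 162, 166, 169, 151, 155, 165, 168]
top open [175, 174, 174, 175, 174, 175, 163, 135, 79, 67, 66, 66, 65, 65, 66, 65, 67, 65, 66, 66, 65, 65, 66, 66, 66, 66, 62, 50, 46, 46, 44, 34, 43, 63, 83, 83, 81, 79, 76, 76, 76, 73, 71, 67, 63, 63, 56, 51, 86, 175, 175, 175, 175, 174, 174]
```

Run:
```python
from rig import sensors
from h import R; from plan import *
o=sensors.get_obs(); Q=rot(3.255)
plan(o["position"],R.from_quat(o["tool_rot"]),[(W(-66,-50,125),Q),(W(-66,-50,113),Q,6)])
```

```text
[[[7, 20, 32, 0, 0, 0], [8, 20, 32, 0, 0, 0], [7.4, 19.6, 32.3, 0.002, -0.006, 0], [0, 0, 4, 0, 0, 0], [0, 0, 4, 0, 0, 0], [0, 0, 4, 0, 0, 0]]]
6 rows ends [ 0.4972 -0.0261  0.113 ]
```

>>> drive_tool([
  [[7,20,32,0,0,0],[8,20,32,0,0,0],[7,20,32,0.002,-0.006,0],[0,0,4,0,0,0],[0,0,4,0,0,0],[0,0,4,0,0,0],[0,0,0,0,0,0],[0,0,0,0,0,0]],
])

```text
time: 15.95
position: [0.4988, -0.026, 0.1142]
tool_rot: [-0.056, 0.998, -0.0, 0.002]
ft_force: [-0.2, 0.1, -0.7]
grip_width: 0.0007
grip_force: 0.0
```

>>> drive_tool([
  [[0,0,2,0,0,0],[0,0,2,0,0,0],[0,0,1,0,0,0],[0,0,0,0,0,0]],
])

```text
time: 16.28
position: [0.4972, -0.025, 0.1084]
tool_rot: [-0.057, 0.998, 0.0, 0.0]
ft_force: [1.0, 0.2, -0.3]
grip_width: 0.0002
grip_force: 0.0
```

>>> drive_tool([
  [[0,0,2,0,0,0],[0,0,2,0,0,0],[0,0,1,0,0,0],[0,0,0,0,0,0]],
])

```text
time: 16.62
position: [0.4969, -0.0247, 0.103]
tool_rot: [-0.057, 0.998, 0.0, -0.0]
ft_force: [0.6, 0.6, 0.7]
grip_width: 0.0002
grip_force: 0.0
```

>>> drive_tool([
  [[0,0,1,0,0,0],[0,0,1,0,0,0],[0,0,0,0,0,0]],
])

```text
time: 16.87
position: [0.4971, -0.0248, 0.1022]
tool_rot: [-0.057, 0.998, 0.0, 0.0]
ft_force: [-1.6, -0.1, 8.6]
grip_width: 0.0004
grip_force: 4.0
```

Contact came at TCP 0.102, so the lid top is at 80 mm and the lid is shut. Next is the hasp.

Run:
```python
from rig import sensors
from h import R; from plan import *
o=sensors.get_obs(); Q=rot(3.255)
plan(o["position"],R.from_quat(o["tool_rot"]),[(W(-75,-45,135),Q),(W(-195,0,135),Q),(W(-195,0,87),Q,25)])
plan(W(-195,0,87),Q,[(W(-145,0,88),Q,17),(W(-124,0,106),Q,10),(W(-113,0,110),Q,6)])
```

```text
[[[-4.9, 7.6, -32.8, 0, 0, 0.001], [-11, 30, 0, 0, 0, 0], [-11, 30, 0, 0, 0, 0], [-12, 30, 0, 0, 0, 0], [-11, 30, 0.1, 0, 0, 0], [0, 0, 24, 0, 0, 0], [0, 0, 24, 0, 0, 0]]]
7 rows ends [0.5323 0.1077 0.087 ]
[[[0, -17, 0, 0, 0, 0], [0, -16, -1, 0, 0, 0], [0, -17, 0, 0, 0, 0], [0, -7, -6, 0, 0, 0], [0, -7, -6, 0, 0, 0], [0, -7, -6, 0, 0, 0], [0, -5, -2, 0, 0, 0], [0, -6, -2, 0, 0, 0]]]
8 rows ends [0.5416 0.0262 0.11  ]
```

>>> drive_tool([
  [[-5,8,-36,0,0,0],[-11,30,0,0,0,0],[-11,30,0,0,0,0],[-12,30,0,0,0,0],[-11,30,0,0,0,0],[0,0,24,0,0,0],[0,0,24,0,0,0],[0,0,0,0,0,0]],
])

```text
time: 17.53
position: [0.5294, 0.1089, 0.086]
tool_rot: [-0.058, 0.998, 0.0, -0.004]
ft_force: [0.2, 0.0, 0.5]
grip_width: 0.0001
grip_force: 0.0
```

>>> drive_tool([
  [[0,-17,0,0,0,0],[0,-16,0,0,0,0],[0,-12,0,0,0,0],[0,0,0,0,0,0]],
])

```text
time: 17.87
position: [0.5382, 0.0612, 0.0901]
tool_rot: [-0.055, 0.998, 0.0, 0.001]
ft_force: [1.5, 0.1, 0.6]
grip_width: 0.0008
grip_force: 0.0
```

Run:
```python
from rig import sensors
from plan import *
o=sensors.get_obs(); print(Bk(o["position"]),o["ft_force"])
```

```text
[-148.19362428    0.58824998   90.0766495 ] [1.50785812 0.05861245 0.59311799]
```

>>> drive_tool([
  [[0,-8,0,0,0,0],[0,-8,-5,0,0,0],[0,-7,-8,0,0,0],[0,-6,-6,0,0,0],[0,-5,-1,0,0,0],[0,0,0,0,0,0]],
])

```text
time: 18.37
position: [0.5421, 0.0284, 0.1104]
tool_rot: [-0.057, 0.998, -0.0, 0.001]
ft_force: [-0.5, 0.4, -0.1]
grip_width: 0.0005
grip_force: 0.0
```

Run:
```python
from rig import sensors
from plan import *
o=sensors.get_obs(); print(Bk(o["position"]),o["ft_force"])
```

```text
[-115.17316646    0.78760968  110.38682936] [-0.54662963  0.37650549 -0.10350425]
```

Tip is at z 0.088. I push on until the force rises.

>>> drive_tool([
  [[0,-3,0,0,0,0],[0,-3,0,0,0,0],[0,-2,0,0,0,0],[0,0,0,0,0,0]],
])

```text
time: 18.7
position: [0.542, 0.0213, 0.1091]
tool_rot: [-0.057, 0.998, 0.0, -0.0]
ft_force: [0.0, 0.8, -0.3]
grip_width: 0.001
grip_force: 0.0
```

>>> drive_tool([
  [[0,-2,0,0,0,0],[0,-2,0,0,0,0],[0,0,0,0,0,0]],
])

```text
time: 18.95
position: [0.5425, 0.0174, 0.1092]
tool_rot: [-0.057, 0.998, 0.0, -0.0]
ft_force: [0.4, -0.4, 0.3]
grip_width: 0.0005
grip_force: 0.0
```

Run:
```python
from rig import sensors
from plan import *
o=sensors.get_obs(); print(Bk(o["position"]),o["ft_force"],XD)
```

```text
[-1.04181707e+02 -9.31839286e-02  1.09153033e+02] [ 0.44166183 -0.41770158  0.30512693] [ 0.11275967 -0.99362229  0.        ]
```

>>> drive_tool([
  [[0,-2,0,0,0,0],[0,-2,0,0,0,0],[0,0,0,0,0,0]],
])

```text
time: 19.2
position: [0.5427, 0.015, 0.1093]
tool_rot: [-0.056, 0.998, 0.002, -0.0]
ft_force: [1.2, 6.7, 0.7]
grip_width: -0.0001
grip_force: 2.9
```

Run:
```python
from look import look; from h import *; from plan import *
np.set_printoptions(precision=2,suppress=True)
d=look("d8",("side","top","wrist")); o=d["obs"]; print(Bk(o["position"]),o["ft_force"])
for n in ("side","top"):
    c=d[n]; im=c["img"]
    for t in (0,.15,.3,.45,.65):
        v=[]
        for y in (-30,-27,-24,-21,21,24,27,30):
            u=proj(c,W(-88-72*np.sin(t),y,26+72*np.cos(t)))[0]; v.append(int(im[int(round(u[1])),int(round(u[0]))].mean()))
        print(n,t,v,u)
```

```text
[-101.72   -0.18  109.29] [1.16 6.7  0.74]
side 0 [99, 102, 86, 85, 51, 55, 58, 60] [247.96 187.55]
side 0.15 [93, 90, 84, 80, 50, 55, 62, 69] [245.85 190.07]
side 0.3 [80, 78, 86, 86, 49, 53, 60, 61] [243.79 192.97]
side 0.45 [77, 77, 77, 78, 49, 49, 48, 47] [241.83 196.19]
side 0.65 [88, 93, 82, 87, 90, 110, 104, 117] [239.46 200.82]
top 0 [38, 41, 52, 36, 44, 42, 52, 74] [248.7  196.29]
top 0.15 [33, 34, 33, 34, 42, 42, 45, 47] [244.58 196.87]
top 0.3 [35, 36, 35, 37, 44, 40, 43, 45] [240.57 197.56]
top 0.45 [36, 36, 35, 35, 46, 48, 40, 43] [236.78 198.34]
top 0.65 [35, 35, 37, 36, 45, 47, 47, 41] [232.24 199.48]
```

>>> drive_tool([
  [[0,-2,0,0,0,0],[0,0,0,0,0,0],[0,0,0,0,0,0]],
])

```text
time: 19.6
position: [0.5426, 0.0145, 0.1093]
tool_rot: [-0.056, 0.998, 0.003, -0.0]
ft_force: [0.6, 10.6, 1.4]
grip_width: 0.0002
grip_force: 5.2
```

>>> drive_tool([
  [[0,15,0,0,0,0],[0,35,0,0,0,0],[0,40,-40,0,0,0],[0,40,-40,0,0,0],[0,0,-40,0,0,0],[0,0,-30,0,0,0],[0,0,0,0,0,0],[0,0,0,0,0,0]],
])

```text
time: 20.27
position: [0.5321, 0.1199, 0.2404]
tool_rot: [-0.057, 0.998, -0.0, 0.003]
ft_force: [-1.2, -0.4, 0.1]
grip_width: 0.0004
grip_force: 0.0
```

Run:
```python
from look import look; from h import *; from plan import *
np.set_printoptions(precision=2,suppress=True)
d=look("d9",("side","top","wrist")); o=d["obs"]; print(Bk(o["position"]),o["ft_force"])
for n in ("side","top","wrist"):
    c=d[n]; im=c["img"]
    print(n,"front-line profile", [ (x,[int(im[int(round(u[1])),int(round(u[0]))].mean()) if 0<=u[1]<383 and 0<=u[0]<511 else -1 for u in proj(c,[W(x,y,z) for y in (-26,-22,0,22,26)],o)]) for x,z in ((-88,98),(-94,97),(-100,97),(-106,95),(-112,93),(-120,92),(-130,85))])
    print([ (x,[int(im[int(round(u[1])),int(round(u[0]))].mean()) if 0<=u[1]<383 and 0<=u[0]<511 else -1 for u in proj(c,[W(x,y,80) for y in range(-108,109,12)],o)]) for x in (-76,0)])
```

```text
[-207.21    1.14  240.37] [-1.16 -0.36  0.14]
side front-line profile [(-88, [128, 139, 84, 85, 85]), (-94, [101, 103, 78, 76, 80]), (-100, [109, 111, 84, 82, 97]), (-106, [108, 123, 129, 121, 155]), (-112, [101, 95, 122, 107, 86]), (-120, [80, 81, 79, 77, 79]), (-130, [114, 92, 82, 88, 81])]
[(-76, [184, 194, 194, 196, 190, 194, 196, 159, 119, 83, 82, 84, 81, 131, 131, 193, 112, 40, 41]), (0, [159, 174, 188, 87, 192, 113, 170, 134, 106, 128, 83, 128, 90, 117, 131, 88, 127, 139, 81])]
top front-line profile [(-88, [113, 124, 70, 71, 70]), (-94, [179, 142, 109, 89, 88]), (-100, [181, 181, 106, 120, 121]), (-106, [181, 180, 120, 120, 120]), (-112, [181, 181, 133, 113, 113]), (-120, [181, 181, 169, 26, 29]), (-130, [181, 181, 41, 26, 27])]
[(-76, [149, 190, 190, 188, 190, 190, 189, 128, 129, 128, 128, 127, 128, 128, 127, 188, 187, 188, 186]), (0, [143, 65, 189, 114, 185, 186, 188, 179, 84, 122, 71, 128, 66, 120, 78, 110, 120, 72, 187])]
wrist front-line profile [(-88, [76, 116, 53, 55, 50]), (-94, [63, 62, 47, 36, 36]), (-100, [59, 61, 119, 35, 52]), (-106, [61, 60, 58, 98, 61]), (-112, [131, 126, 63, 55, 109]), (-120, [193, 196, 113, 112, 112]), (-130, [195, 196, 116, 110, 113])]
[(-76, [193, 202, 206, 205, 205, 205, 202, 198, 91, 56, 58, 57, 55, 114, 116, 17, 30, 30, 26]), (0, [192, 202, 107, 63, 201, 98, 199, 191, 188, 81, 60, 114, 53, 116, 144, 114, 48, 72, 35])]
```

```bash
python3 -c "
from rig import ticket
print(ticket.hand_in())"
```

```text
the job is handed in; nothing more can be done
None
```

I handed the job in at about 20.5 s: the ring and collar are on the post, the lid is shut and the hasp is home. The pictures, contact forces and final pixel checks all agree, but the hand-in returned no verdict. I did not re-measure the bottle, caps and spoon at the end.

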